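# Set up the downdraft sanding table for a batch of wood samples

## Task

Get the sanding table ready for the wood sample boards: shut both extraction gates fully, and with both shut swing the filter shaker lever to its stop and let it spring back. One half of the grille is taken by a glued frame that is still curing, so leave that where it is, take the sanding block off the other half and set it down flat on the bench, and lay every sample board that is there flat on the freed half, each one directly on the grille. After the filter has been shaken open the gate of the half with the boards fully and leave the frame's gate shut; don't disturb the cartridges or the tin.

Things in the scene. Friction and masses are not known exactly. Their poses are not given: they have to be found in the camera images.
- table_unit: green two-zone downdraft sanding table, 333 x 396 mm, fixed, turned a little. Origin on the bench under the middle of the grilles; x away from the robot, y left, z up. Left and right grille halves (230 in x, 180 in y), each inside a lip 6 mm high; 12 mm partition between. On the robot's side an 87 mm deep control rail at grille height with both gate slides and the shaker lever
- left_half (a point): centre of the left grille half's surface, 96 mm to the left of the table's middle; axes as table_unit; grille surface 80 mm above the bench
- right_half (a point): centre of the right grille half's surface, 96 mm to the right of the table's middle; axes as table_unit
- gate_left (a joint): extraction gate slide of the left half, in m: 0 = shut (grip at its end stop next to the table's middle), 0.075 = fully open (grip at its end stop at the table's left end). It slides along the table's +y to open, takes about 3 N, and stays where it is left
- gate_right (a joint): extraction gate slide of the right half, in m: 0 = shut (grip at its end stop next to the table's middle), 0.075 = fully open (grip at its end stop at the table's right end). It slides along the table's -y to open, takes about 3 N, and stays where it is left
- gate_left_grip (a point): middle of the upright black grip of the left gate, to be pinched from above: 14 mm thick (table x), 28 mm long (table y, the sliding direction), standing from 4 to 44 mm above the rail; this point is 28 mm above the rail (108 mm above the bench) and moves with the grip; axes as table_unit
- gate_right_grip (a point): middle of the upright black grip of the right gate; same size and height as the left one; axes as table_unit
- shaker (a joint): filter shaker lever, in rad: 0 = rest (leaning 0.5 rad to the right), 1.0 = its stop (leaning 0.5 rad to the left). Spring-loaded: needs about 3 N at the ball to start and 8 N at the stop, and springs back when let go
- shaker_ball (a point): centre of the black ball knob (28 mm diameter) at the tip of the shaker lever, a 10 mm steel rod 75 mm long from pivot to ball centre; moves with the lever
- shaker_pivot (a point): pivot of the shaker lever, in the middle of the control rail 8 mm above it; the lever swings in the upright plane along the table's y axis; axes as table_unit
- frame: glued-up dark wood frame, about 186 x 148 mm and 32 mm high with its steel corner clamps, curing on one half of the grille (either half); loose; origin at the centre of its underside
- sanding_block: hand sanding block, pale wood on a cork base, 116 (x) by 54 (y) by 36 mm high, left lying on the half of the grille that the frame does not take; origin at its centre
- cartridge_1: white sealant cartridge with a blue sleeve standing on the bench to the right, 50 mm diameter, 215 mm high; origin at the centre of its underside; a bystander
- cartridge_2: second sealant cartridge, as the first; a bystander
- tin: green tin, 110 mm diameter, 77 mm high, standing on the bench at the far left; origin at the centre of its underside; a bystander
- board_a: pale wood sample board, 100 (x) by 48 (y) by 20 mm thick, lying on the bench to the left of the sanding table; origin at its centre. Absent in some starts
- board_b: mid-brown wood sample board, 96 (x) by 46 (y) by 18 mm thick, lying on the bench to the left of the sanding table; origin at its centre. Absent in some starts
- board_c: dark brown wood sample board, 100 (x) by 50 (y) by 24 mm thick, lying on the bench to the left of the sanding table; origin at its centre. Absent in some starts
- board_d: mid-brown wood sample board, 92 (x) by 48 (y) by 22 mm thick, lying on the bench to the left of the sanding table; origin at its centre. Absent in some starts
Mind the look-alikes: they are no part of the job. What is shaped like the sanding_block but orange is not meant.

How it is judged:
By the outcome, as a careful person would: the job done as asked, in the order asked, and still so for the second after the job is handed in, with the robot touching nothing.
Of board_a, board_b, board_c, board_d only 2 to 4 are there at a start; the rules pass over those that are not, and their reading is None.
At some moment in a run one of board_a, board_b, board_c, board_d, sanding_block may be knocked a few centimetres aside while the robot is not near it.
Once in a run the grip may slacken for a moment while it holds something.
It also fails if it takes over 210 s, if anything falls off the work surface, if the arm or the gripper's body presses on something with over 40 N, if the wrist force passes 120 N, or if a joint passes its speed limit or range.

## Robot

A 6-joint arm with a two-finger parallel gripper is mounted at the origin on the work surface. World frame = base frame: x ahead of the robot, y to its left, z up, the work surface at z = 0. Lengths are in mm, angles in rad, forces in N, time in s.
With the tool pointing down it reaches from about 275 to 750 mm from the base axis. Payload 10.2 kg.
Tool frame: the origin (TCP) lies between the finger pads; the fingertips stand 11 mm ahead of it and the grasp point (between the pads) lies 8 mm behind it (r.nose_length is the distance from the TCP to the fingertips, in mm); z points along the fingers, y is the line along which they close (so a half turn about z gives the same grasp; the last joint's range is limited). The gripper opens to 85 mm and grips with 20 to 120 N. Pads are 22 mm wide; open, the fingers measure 114 mm over their backs; the gripper's body (76 mm by 85 mm) begins 54 mm behind the grasp point. The pads swing forward as they close: fully open they stand 13 mm farther back than shut.
Start: joints at [-1.406, 0.313, 1.498, -0, 1.331, -0.223], TCP at [198.518, -486.027, 242.294] pointing down, gripper open.
Joint ranges: [-2.94, 2.94], [-0.97, 2.17], [0.19, 2.56], [-1.23, 4.37], [0.02, 3.11], [-2.88, 2.88]. Speed limits (rad/s): [2.39, 2.39, 3.01, 3.14, 3.14, 3.14].

## Interface

Orientations are given as a unit quaternion [w, x, y, z].
In Python, from plant import r gives the robot as it stands.
- The arm moves only by the tool jog_arm, never from a script. Its argument "plan" is a list of rows, each an object with "offset": the shift along the tool's x, y, z in m, a list of three; "yaw": the turn about the tool's z in rad; "fingers": the opening, from -1 (shut) to 1 (fully open). A call has exactly 10 rows; each row shifts and turns the commanded pose from where the row before left it, along the tool's axes as they then stand; what a row does not reach is not made up. A row lasts 1/10 s, in which the tool goes at most 50 mm and 8.59 degrees, less where a joint would pass 70% of its speed; a pose out of reach is approached as far as the arm can. A call with a gripper value outside its range is refused whole. The fingers move at their own pace and stop on an object; the grip force is fixed at half the most. Time passes only in rows, so rows that do not move let the fingers close, or fill a call up. It gives the time, the measured TCP pose, the force, the opening and the grip force at its end, in the units of the state.
- r.get_obs(): the state, without advancing time (a new reading comes with each control period).
- r.read_camera(name): name is "scene" or "top" or "wrist"; returns a dict with "pixels" (400x640x3 uint8, red, green, blue), "fx", "fy", "cx", "cy" (pixels), "R" (3x3) and "t" (3): a world point X has camera coordinates R X + t. Camera axes: x right, y down, z forward; pixel columns grow to the right and rows downward; lengths in mm; the calibration is good to about 2 mm. A picture is of the moment at which its call begins. There is no depth.
- r.close_job(): hands the job in; it is judged then, once.
The state is a dict: "time": time; "q": joint angles; "joint_velocities": joint speeds; "effort": joint torques, N m; "ee_pos": TCP position; "tool_rot": TCP orientation; "ft_force": force on the tool from outside, world axes, zero at the start; "torque": the same for the moment, N m; "gripper_width": opening from 0.0 (shut) to 1.0 (fully open); "finger_force": force on a finger pad.
Only numpy, scipy, OpenCV 4.12 (cv2) and the standard library are available. Lean on these libraries where they do the work, as an engineer would, in place of code of your own. Each camera call takes 0.05 s, during which the arm holds its last target. There are 200 camera calls.

## Working session

There is one attempt and no reset: what is moved stays moved. The work goes in short steps, Python scripts to look and compute and a tool call to move; the robot and the scene stay as the last step left them, time stands still between calls to the robot, and variables do not carry over. Pictures are saved under pics/ and viewed, at most 14 in all, crops included, and the job is handed in when it is done.

Besides the shell and the picture viewer there is one more tool, called after ">>>" by a JSON object that holds its "fn" and its "kwargs", one argument or row to a line. jog_arm: Moves the arm, as the interface text tells. Its arguments: {"type":"object","properties":{"plan":{"type":"array","items":{"type":"object","properties":{"offset":{"type":"array","items":{"type":"number"}},"yaw":{"type":"number"},"fingers":{"type":"number"}}}}},"required":["plan"]}

```bash
mkdir -p pics; ls; python3 - <<'E'
from plant import r
import cv2,numpy as np
o=r.get_obs(); print(o)
for n in ("scene","top","wrist"):
    c=r.read_camera(n); cv2.imwrite(f"pics/{n}0.png",c["pixels"][:,:,::-1]); print(n,c["fx"],c["fy"],c["cx"],c["cy"],np.round(c["R"],4).tolist(),np.round(c["t"],1))
E
```

```text
pics
{'time': 0.0, 'q': array([-1.40639925e+00,  3.13455226e-01,  1.49847437e+00, -1.16268679e-05,
        1.33100845e+00, -2.23401086e-01]), 'joint_velocities': array([ 0.00042693, -0.00063556,  0.00138725, -0.00054277, -0.00014618,
       -0.00091883]), 'effort': array([-3.16981270e-03, -4.12279165e+01, -2.59741509e+01, -3.15103680e-04,
        4.26031314e-03, -9.51452591e-06]), 'ee_pos': array([ 198.47135904, -485.75920707,  241.71836109]), 'tool_rot': array([-6.72572261e-04,  9.81259907e-01,  1.92687679e-01,  1.41993582e-05]), 'ft_force': array([-0.05035238,  0.51395551,  0.13847756]), 'torque': array([ 0.00694043, -0.02486581, -0.00739229]), 'finger_force': 0.0, 'gripper_width': 1.000701869976612}
scene 516.833235259585 516.833235259585 304.65620084618917 195.65488718464755 [[0.6453, 0.7639, -0.0067], [0.6102, -0.5208, -0.597], [-0.4595, 0.3812, -0.8022]] [-258.6 -269.8 1894. ]
top 500.56754672456213 500.56754672456213 316.51995459674515 199.40832088954167 [[0.0213, -0.9998, 0.0035], [-0.9865, -0.0216, -0.1626], [0.1626, 0.0, -0.9867]] [ -70.8  535.5 1516.7]
wrist 321.5335970554236 321.5335970554236 316.82809904349193 202.5133188274641 [[0.3779, -0.9258, -0.0017], [-0.8932, -0.3651, 0.2625], [-0.2436, -0.0977, -0.9649]] [-525.4  -33.8  378.9]
```

View pics/top0.png

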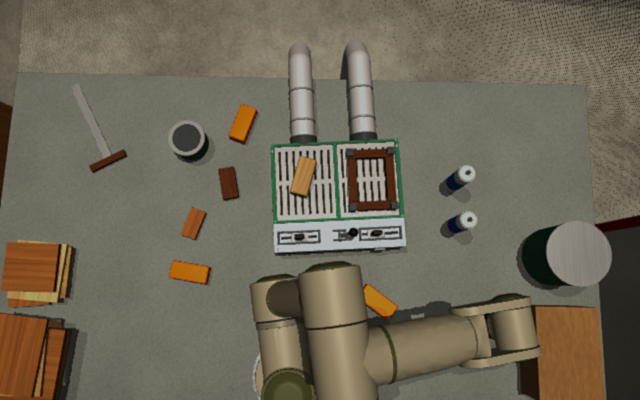

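View pics/scene0.png

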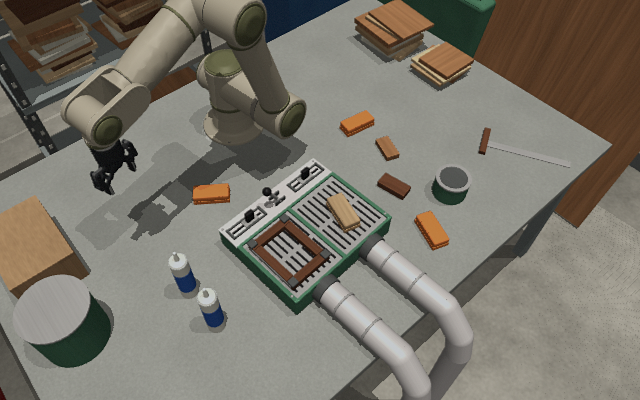

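The top view shows the sanding block at (303,176) on the left half and the frame at (372,180) on the right half. There are two loose boards, a dark one at (228,183) and a mid-brown one at (193,222). The orange look-alikes are at (242,124), (190,272) and (378,300). The tin is at (188,140) and the cartridges at (461,178) and (463,222). The pale block at (303,176) is the only one lying on the grille, so it is the sanding_block. I'll confirm this in enlarged crops.

```bash
python3 - <<'E'
import cv2
t=cv2.imread("pics/top0.png");s=cv2.imread("pics/scene0.png")
cv2.imwrite("pics/top0c.png",cv2.resize(t[105:265,165:425],None,fx=3,fy=3,interpolation=cv2.INTER_CUBIC))
cv2.imwrite("pics/scene0c.png",cv2.resize(s[125:315,210:470],None,fx=3,fy=3,interpolation=cv2.INTER_CUBIC))
E
```

```text
(no output)
```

View pics/top0c.png

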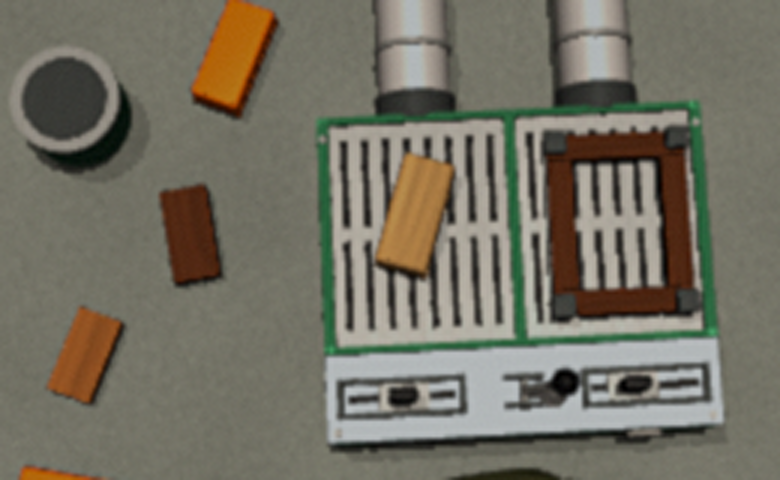

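View pics/scene0c.png

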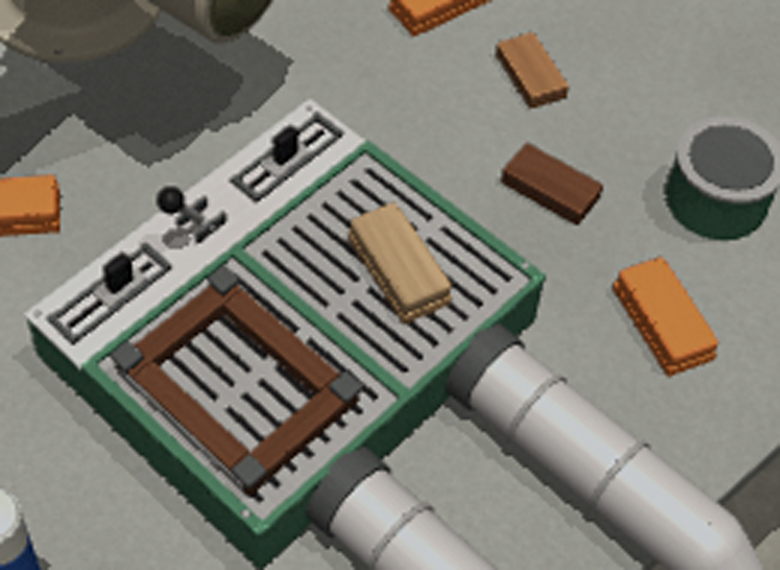

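The crops confirm it: the pale block with the cork base on the left half is the sanding_block, and the orange ones are decoys. The dark board is board_c and the mid-brown one is board_b or board_d. In the top crop the left grip is at (403,397), the right grip at (634,383) and the ball at (565,381), so both gates look half open.

```bash
cat > h.py <<'E'
import numpy as np, cv2
from plant import r
def cam(n): return r.read_camera(n)
def P(c): return np.array([[c["fx"],0,c["cx"]],[0,c["fy"],c["cy"]],[0,0,1]])@np.c_[c["R"],c["t"]]
def tri(c1,u1,c2,u2):
    X=cv2.triangulatePoints(P(c1),P(c2),np.array(u1,float).T.reshape(2,-1),np.array(u2,float).T.reshape(2,-1)); return (X[:3]/X[3]).T
def onz(c,u,z):
    u=np.atleast_2d(np.array(u,float)); d=np.c_[(u[:,0]-c["cx"])/c["fx"],(u[:,1]-c["cy"])/c["fy"],np.ones(len(u))]@np.array(c["R"])
    o=-np.array(c["R"]).T@c["t"]; return o+d*((z-o[2])/d[:,2])[:,None]
def proj(c,X): v=P(c)@np.r_[X,1]; return v[:2]/v[2]
E
python3 - <<'E'
from h import *
np.set_printoptions(precision=1,suppress=True)
T=cam("top");S=cam("scene")
pts=dict(table=([(318,118),(697,102),(720,420),(330,440)],[(543,275),(258,528),(30,318),(310,102)]),
c=([(162,192),(205,186),(220,276),(177,284)],[(602,183),(580,212),(503,172),(528,146)]),
b=([(82,308),(122,322),(92,403),(50,390)],[(567,92),(540,97),(497,42),(530,34)]),
block=([(405,153),(452,165),(425,275),(377,263)],[(450,290),(402,310),(348,236),(392,204)]),
ballgLgR=([(565,381),(403,393),(634,380)],[(170,200),(288,128),(120,258)]),
part=([(508,115),(521,342)],[(395,390),(235,262)]))
for k,(t,s) in pts.items():
    t=np.array(t)/3+[165,105]; s=np.array(s)/3+[210,125]
    X=tri(T,t,S,s); print(k);print(X, X.mean(0)); 
    h={'c':24,'b':20,'block':116,'table':80}.get(k)
    if h: 
        Y=onz(T,t,h); print('top@z',Y[:,:2].tolist() and Y[:,:2],Y.mean(0)); 
        d=Y[0]-Y[3]+Y[1]-Y[2]; print('len',np.linalg.norm(d)/2,'wid',np.linalg.norm(Y[0]-Y[1]+Y[3]-Y[2])/2,'ang',np.arctan2(d[1],d[0]))
E
```

```text
table
[[ 699.5   84.9   84.3]
 [ 725.5 -304.7   85.6]
 [ 399.8 -328.6   67.8]
 [ 370.5   62.7   72.6]] [ 548.8 -121.4   77.6]
top@z [[ 700.9   85.5]
 [ 726.7 -306.3]
 [ 398.1 -327.7]
 [ 369.8   61.6]] [ 548.8 -121.7   80. ]
len 330.6210407991133 wid 391.52113490224014 ang 0.06855676986362229
c
[[632.3 254.6  24.4]
 [641.4 210.6  19.2]
 [545.6 191.2  12. ]
 [536.9 237.5  11.8]] [589.  223.5  16.8]
top@z [[631.6 253.7]
 [639.1 208.3]
 [542.5 187.9]
 [533.  232.7]] [586.5 220.6  24. ]
len 99.82262474055584 wid 45.86925587692273 ang 0.20927246629797908
b
[[508.  335.6   5.6]
 [496.1 294.6  15.6]
 [407.7 317.3  19.9]
 [420.1 362.7  12.4]] [458.  327.6  13.4]
top@z [[505.9 331.9]
 [491.9 289.1]
 [406.3 315.4]
 [418.9 359.9]] [455.7 324.1  20. ]
len 90.51461034283271 wid 45.677681134161 ang -0.30475241520779217
block
[[660.   -6.4 101.3]
 [647.5 -55.9 101. ]
 [537.9 -29.6  83. ]
 [546.6  19.6 102.8]] [598.  -18.1  97. ]
top@z [[656.5  -6.6]
 [645.2 -54.1]
 [532.6 -29.7]
 [543.7  18.2]] [594.5 -18.1 116. ]
len 115.34585817217662 wid 49.00037775722105 ang -0.21466785923965132
ballgLgR
[[ 427.  -166.8  149.5]
 [ 415.7   -9.2  125.5]
 [ 432.7 -235.8  120.9]] [ 425.1 -137.3  132. ]
part
[[ 703.9 -113.8   87.5]
 [ 475.1 -128.    59.9]] [ 589.5 -120.9   73.7]
```

```bash
cat >> h.py <<'E'
def pose():
    o=r.get_obs(); w,x,y,z=o["tool_rot"]; return np.array(o["ee_pos"]),2*np.arctan2(y,x),o
def rows(x,y,z,phi,n=10):
    """n equal rows to bring TCP to world x,y,z (mm) with tool x at heading phi"""
    p,f,o=pose(); dyaw=-((phi-f+np.pi)%(2*np.pi)-np.pi); d=(np.array([x,y,z])-p)/n
    for i in range(n):
        h=f-i*dyaw/n; print([round(v/1000,3) for v in (d[0]*np.cos(h)+d[1]*np.sin(h),d[0]*np.sin(h)-d[1]*np.cos(h),-d[2])],round(dyaw/n,3))
YAW=.069; O=np.array([592.2,-118.7])
def W(lx,ly): c,s=np.cos(YAW),np.sin(YAW); return O+[c*lx-s*ly,s*lx+c*ly]
def L(x,y): c,s=np.cos(YAW),np.sin(YAW); d=np.array([x,y])-O; return np.array([c*d[0]+s*d[1],-s*d[0]+c*d[1]])
E
python3 - <<'E'
from h import *
print(r.nose_length,W(-166.5,-110)); rows(*W(-166.5,-110),200,1.640)
E
```

```text
11.0 [ 433.68017479 -239.91763492]
[np.float64(0.031), np.float64(-0.014), np.float64(0.004)] -0.125
[np.float64(0.033), np.float64(-0.01), np.float64(0.004)] -0.125
[np.float64(0.034), np.float64(-0.006), np.float64(0.004)] -0.125
[np.float64(0.034), np.float64(-0.002), np.float64(0.004)] -0.125
[np.float64(0.034), np.float64(0.003), np.float64(0.004)] -0.125
[np.float64(0.033), np.float64(0.007), np.float64(0.004)] -0.125
[np.float64(0.032), np.float64(0.011), np.float64(0.004)] -0.125
[np.float64(0.031), np.float64(0.015), np.float64(0.004)] -0.125
[np.float64(0.028), np.float64(0.019), np.float64(0.004)] -0.125
[np.float64(0.026), np.float64(0.022), np.float64(0.004)] -0.125
```

>>> {"fn": "jog_arm", "kwargs": {
  "plan": [
    {"offset": [0.031,-0.014,0.004],"yaw": -0.125,"fingers": 0},
    {"offset": [0.033,-0.01,0.004],"yaw": -0.125,"fingers": 0},
    {"offset": [0.034,-0.006,0.004],"yaw": -0.125,"fingers": 0},
    {"offset": [0.034,-0.002,0.004],"yaw": -0.125,"fingers": 0},
    {"offset": [0.034,0.003,0.004],"yaw": -0.125,"fingers": 0},
    {"offset": [0.033,0.007,0.004],"yaw": -0.125,"fingers": 0},
    {"offset": [0.032,0.011,0.004],"yaw": -0.125,"fingers": 0},
    {"offset": [0.031,0.015,0.004],"yaw": -0.125,"fingers": 0},
    {"offset": [0.028,0.019,0.004],"yaw": -0.125,"fingers": 0},
    {"offset": [0.026,0.022,0.004],"yaw": -0.125,"fingers": 0}
  ]
}}

```text
time: 1.25
ee_pos: [435.1, -238.4, 202.2]
tool_rot: [0.0, 0.681, 0.732, -0.0]
ft_force: [-0.1, 0.1, -0.3]
gripper_width: 0.502
finger_force: 0.0
```

```bash
python3 - <<'E'
from h import *
c=cam("wrist"); cv2.imwrite("pics/w1.png",c["pixels"][:,:,::-1])
print(pose()[:2]); np.save("w1.npy",c,allow_pickle=True)
for n,X in dict(grip=[*W(-166.5,-106),124],gripL=[*W(-166.5,121),124],ball=[*W(-166.5,-36),154],tip=[*pose()[0][:2],191]).items(): print(n,proj(c,X))
E
```

```text
(array([ 437.15804048, -235.11747664,  201.50849319]), np.float64(1.6520168211590593))
grip [313.78489082 210.72094934]
gripL [ 313.9615171  -227.56811288]
ball [313.30177037 101.25713175]
tip [320.37862257 249.67958936]
```

View pics/w1.png

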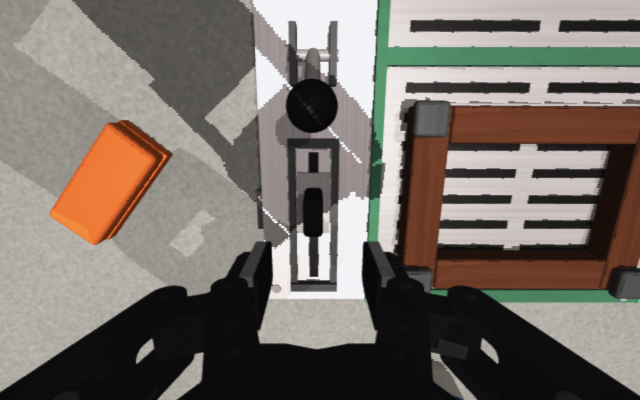

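The wrist view puts the right grip at (313,211) and the ball at (312,104). The predicted positions were (314,211) and (313,101), so the table fit holds. Next I descend and pinch the right grip.

```bash
python3 - <<'E'
from h import *
rows(*W(-166.5,-110),108,1.640,6)
E
```

```text
[np.float64(-0.001), np.float64(-0.001), np.float64(0.016)] 0.002
[np.float64(-0.001), np.float64(-0.001), np.float64(0.016)] 0.002
[np.float64(-0.001), np.float64(-0.001), np.float64(0.016)] 0.002
[np.float64(-0.001), np.float64(-0.001), np.float64(0.016)] 0.002
[np.float64(-0.001), np.float64(-0.001), np.float64(0.016)] 0.002
[np.float64(-0.001), np.float64(-0.001), np.float64(0.016)] 0.002
```

>>> {"fn": "jog_arm", "kwargs": {
  "plan": [
    {"offset": [-0.001,-0.001,0.016],"yaw": 0.002,"fingers": 0},
    {"offset": [-0.001,-0.001,0.016],"yaw": 0.002,"fingers": 0},
    {"offset": [-0.001,-0.001,0.016],"yaw": 0.002,"fingers": 0},
    {"offset": [-0.001,0,0.016],"yaw": 0.002,"fingers": 0},
    {"offset": [-0.001,0,0.016],"yaw": 0.002,"fingers": 0},
    {"offset": [0,0,0.013],"yaw": 0.002,"fingers": 0},
    {"offset": [0,0,0],"yaw": 0,"fingers": -1},
    {"offset": [0,0,0],"yaw": 0,"fingers": -1},
    {"offset": [0,0,0],"yaw": 0,"fingers": -1},
    {"offset": [0,0,0],"yaw": 0,"fingers": -1}
  ]
}}

```text
time: 2.3
ee_pos: [432.4, -244.8, 109.8]
tool_rot: [0.001, 0.687, 0.727, 0.0]
ft_force: [6.4, -0.0, -6.6]
gripper_width: 0.151
finger_force: 60.9
```

>>> {"fn": "jog_arm", "kwargs": {
  "plan": [
    {"offset": [0.004,0,0],"yaw": 0,"fingers": -1},
    {"offset": [0.004,0,0],"yaw": 0,"fingers": -1},
    {"offset": [0.004,0,0],"yaw": 0,"fingers": -1},
    {"offset": [0.004,0,0],"yaw": 0,"fingers": -1},
    {"offset": [0.004,0,0],"yaw": 0,"fingers": -1},
    {"offset": [0.003,0,0],"yaw": 0,"fingers": -1},
    {"offset": [0,0,0],"yaw": 0,"fingers": -1},
    {"offset": [0,0,0],"yaw": 0,"fingers": -1},
    {"offset": [0,0,0],"yaw": 0,"fingers": -1},
    {"offset": [0,0,0],"yaw": 0,"fingers": -1}
  ]
}}

```text
time: 3.3
ee_pos: [430.8, -221.6, 109.8]
tool_rot: [0.0, 0.687, 0.726, 0.0]
ft_force: [5.8, 1.5, -0.1]
gripper_width: 0.148
finger_force: 61.7
```

Still free-sliding, so I continue toward the stop.

>>> {"fn": "jog_arm", "kwargs": {
  "plan": [
    {"offset": [0.002,0,0],"yaw": 0,"fingers": -1},
    {"offset": [0.002,0,0],"yaw": 0,"fingers": -1},
    {"offset": [0.002,0,0],"yaw": 0,"fingers": -1},
    {"offset": [0.002,0,0],"yaw": 0,"fingers": -1},
    {"offset": [0,0,0],"yaw": 0,"fingers": -1},
    {"offset": [0,0,0],"yaw": 0,"fingers": -1},
    {"offset": [0,0,0],"yaw": 0,"fingers": -1},
    {"offset": [0,0,0],"yaw": 0,"fingers": -1},
    {"offset": [0,0,0],"yaw": 0,"fingers": -1},
    {"offset": [0,0,0],"yaw": 0,"fingers": -1}
  ]
}}

```text
time: 4.3
ee_pos: [430.7, -219.7, 110.0]
tool_rot: [0.006, 0.687, 0.726, -0.003]
ft_force: [3.2, -34.9, -16.3]
gripper_width: 0.15
finger_force: 59.6
```

```bash
python3 - <<'E'
from h import *
p=pose()[0]; print(L(*p[:2])); t=W(-166.5,123); print(t, t-p[:2], L(*t)-L(*p[:2]))
E
```

```text
[-168.08376558  -89.67340803]
[417.61592885  -7.47207139] [-13.08282682 212.27653294] [  1.58376558 212.67340803]
```

>>> {"fn": "jog_arm", "kwargs": {
  "plan": [
    {"offset": [-0.003,0,0],"yaw": 0,"fingers": 0},
    {"offset": [0,0,0],"yaw": 0,"fingers": 0},
    {"offset": [0,0,0],"yaw": 0,"fingers": 0},
    {"offset": [0,0,-0.02],"yaw": 0,"fingers": 0},
    {"offset": [0,0,-0.03],"yaw": 0,"fingers": 0},
    {"offset": [0,0,-0.04],"yaw": 0,"fingers": 0},
    {"offset": [0.04,0,0],"yaw": 0,"fingers": 0},
    {"offset": [0.04,0,0],"yaw": 0,"fingers": 0},
    {"offset": [0.04,0,0],"yaw": 0,"fingers": 0},
    {"offset": [0.04,0,0],"yaw": 0,"fingers": 0}
  ]
}}

```text
time: 5.3
ee_pos: [420.6, -55.1, 199.5]
tool_rot: [-0.0, 0.687, 0.726, 0.0]
ft_force: [1.0, -0.1, -0.2]
gripper_width: 0.495
finger_force: 0.0
```

```bash
python3 - <<'E'
from h import *
p,f,o=pose(); print(p,f,L(*p[:2])); rows(*W(-166.5,123),190,1.640,3)
E
```

```text
[420.58579929 -55.08825565 199.45103412] 1.6255425106888841 [-166.82010681   75.29236261]
[np.float64(0.016), np.float64(-0.0), np.float64(0.003)] -0.005
[np.float64(0.016), np.float64(-0.0), np.float64(0.003)] -0.005
[np.float64(0.016), np.float64(0.0), np.float64(0.003)] -0.005
```

>>> {"fn": "jog_arm", "kwargs": {
  "plan": [
    {"offset": [0.024,0,0],"yaw": -0.007,"fingers": 0},
    {"offset": [0.022,0,0],"yaw": -0.007,"fingers": 0},
    {"offset": [0,0,0.03],"yaw": 0,"fingers": 0},
    {"offset": [0,0,0.03],"yaw": 0,"fingers": 0},
    {"offset": [0,0,0.02],"yaw": 0,"fingers": 0},
    {"offset": [0,0,0.01],"yaw": 0,"fingers": 0},
    {"offset": [0,0,0],"yaw": 0,"fingers": -1},
    {"offset": [0,0,0],"yaw": 0,"fingers": -1},
    {"offset": [0,0,0],"yaw": 0,"fingers": -1},
    {"offset": [0,0,0],"yaw": 0,"fingers": -1}
  ]
}}

```text
time: 6.3
ee_pos: [416.1, -10.9, 110.0]
tool_rot: [-0.002, 0.682, 0.731, -0.002]
ft_force: [-18.9, -2.5, 11.3]
gripper_width: 0.15
finger_force: 59.8
```

>>> {"fn": "jog_arm", "kwargs": {
  "plan": [
    {"offset": [-0.004,0,0],"yaw": 0,"fingers": -1},
    {"offset": [-0.004,0,0],"yaw": 0,"fingers": -1},
    {"offset": [-0.004,0,0],"yaw": 0,"fingers": -1},
    {"offset": [-0.004,0,0],"yaw": 0,"fingers": -1},
    {"offset": [-0.004,0,0],"yaw": 0,"fingers": -1},
    {"offset": [-0.004,0,0],"yaw": 0,"fingers": -1},
    {"offset": [-0.004,0,0],"yaw": 0,"fingers": -1},
    {"offset": [-0.002,0,0],"yaw": 0,"fingers": -1},
    {"offset": [0,0,0],"yaw": 0,"fingers": -1},
    {"offset": [0,0,0],"yaw": 0,"fingers": -1}
  ]
}}

```text
time: 7.3
ee_pos: [418.2, -40.7, 110.0]
tool_rot: [-0.002, 0.682, 0.731, -0.002]
ft_force: [-17.8, -1.5, 10.5]
gripper_width: 0.148
finger_force: 59.7
```

>>> {"fn": "jog_arm", "kwargs": {
  "plan": [
    {"offset": [-0.003,-0.001,0],"yaw": 0,"fingers": -1},
    {"offset": [-0.003,0,0],"yaw": 0,"fingers": -1},
    {"offset": [-0.002,0,0],"yaw": 0,"fingers": -1},
    {"offset": [-0.002,0,0],"yaw": 0,"fingers": -1},
    {"offset": [-0.001,0,0],"yaw": 0,"fingers": -1},
    {"offset": [0,0,0],"yaw": 0,"fingers": -1},
    {"offset": [0,0,0],"yaw": 0,"fingers": -1},
    {"offset": [0,0,0],"yaw": 0,"fingers": -1},
    {"offset": [0,0,0],"yaw": 0,"fingers": -1},
    {"offset": [0,0,0],"yaw": 0,"fingers": -1}
  ]
}}

```text
time: 8.3
ee_pos: [418.5, -46.6, 110.0]
tool_rot: [-0.005, 0.683, 0.731, 0.002]
ft_force: [-6.3, 39.0, 14.4]
gripper_width: 0.153
finger_force: 60.6
```

>>> {"fn": "jog_arm", "kwargs": {
  "plan": [
    {"offset": [0.003,0,0],"yaw": 0,"fingers": 0},
    {"offset": [0,0,0],"yaw": 0,"fingers": 0},
    {"offset": [0,0,0],"yaw": 0,"fingers": 0},
    {"offset": [0,0,-0.025],"yaw": 0,"fingers": 0},
    {"offset": [0,0,-0.035],"yaw": 0,"fingers": -1},
    {"offset": [0,0,-0.04],"yaw": 0,"fingers": -1},
    {"offset": [-0.04,0,0],"yaw": 0,"fingers": -1},
    {"offset": [-0.04,0,0],"yaw": 0,"fingers": -1},
    {"offset": [-0.04,0,0],"yaw": 0,"fingers": -1},
    {"offset": [-0.03,0,0],"yaw": 0,"fingers": -1}
  ]
}}

```text
time: 9.3
ee_pos: [430.4, -201.4, 209.8]
tool_rot: [0.001, 0.683, 0.731, -0.0]
ft_force: [-0.3, 0.5, -0.1]
gripper_width: 0.003
finger_force: 0.0
```

```bash
python3 - <<'E'
from h import *
p,f,o=pose(); print(p,f,L(*p[:2]),o["gripper_width"]); rows(*W(-166.5,-73),153,1.640,5)
c=cam("wrist"); cv2.imwrite("pics/w2.png",c["pixels"][:,:,::-1]); print(proj(c,[*W(-166.5,-36),154]))
E
```

```text
[ 430.38882931 -201.36132874  209.75737402] 1.638144227478801 [-167.12523893  -71.30851802] 0.003490873278890512
[np.float64(-0.0), np.float64(0.0), np.float64(0.011)] -0.0
[np.float64(-0.0), np.float64(0.0), np.float64(0.011)] -0.0
[np.float64(-0.0), np.float64(0.0), np.float64(0.011)] -0.0
[np.float64(-0.0), np.float64(0.0), np.float64(0.011)] -0.0
[np.float64(-0.0), np.float64(0.0), np.float64(0.011)] -0.0
[316.75364583 168.11296487]
```

View pics/w2.png

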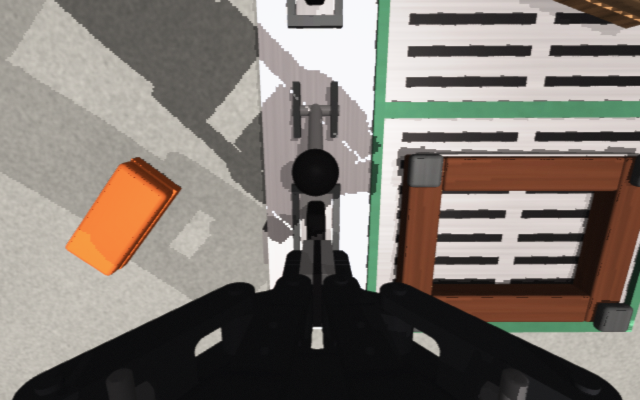

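The ball is at (316,172), straight ahead of the closed fingers, and the right grip is at the inner end of its slot. Now I descend and push.

>>> {"fn": "jog_arm", "kwargs": {
  "plan": [
    {"offset": [-0.003,0,0.02],"yaw": 0,"fingers": -1},
    {"offset": [0,0,0.02],"yaw": 0,"fingers": -1},
    {"offset": [0,0,0.016],"yaw": 0,"fingers": -1},
    {"offset": [0,0,0],"yaw": 0,"fingers": -1},
    {"offset": [0.01,0,0],"yaw": 0,"fingers": -1},
    {"offset": [0.01,0,0],"yaw": 0,"fingers": -1},
    {"offset": [0.01,0,0],"yaw": 0,"fingers": -1},
    {"offset": [0.01,0,0],"yaw": 0,"fingers": -1},
    {"offset": [0,0,0],"yaw": 0,"fingers": -1},
    {"offset": [0,0,0],"yaw": 0,"fingers": -1}
  ]
}}

```text
time: 10.35
ee_pos: [428.9, -162.4, 155.2]
tool_rot: [0.003, 0.682, 0.731, -0.0]
ft_force: [0.2, -6.2, 4.0]
gripper_width: -0.0
finger_force: 3.0
```

>>> {"fn": "jog_arm", "kwargs": {
  "plan": [
    {"offset": [0.01,0,0],"yaw": 0,"fingers": -1},
    {"offset": [0.01,0,0],"yaw": 0,"fingers": -1},
    {"offset": [0.01,0,0],"yaw": 0,"fingers": -1},
    {"offset": [0.006,0,0],"yaw": 0,"fingers": -1},
    {"offset": [0.002,0,0],"yaw": 0,"fingers": -1},
    {"offset": [0,0,0],"yaw": 0,"fingers": -1},
    {"offset": [0,0,0],"yaw": 0,"fingers": -1},
    {"offset": [0,0,0],"yaw": 0,"fingers": -1},
    {"offset": [0,0,0],"yaw": 0,"fingers": -1},
    {"offset": [0,0,0],"yaw": 0,"fingers": -1}
  ]
}}

```text
time: 11.35
ee_pos: [426.0, -124.9, 154.3]
tool_rot: [0.002, 0.682, 0.731, -0.0]
ft_force: [2.3, -8.8, -4.3]
gripper_width: -0.005
finger_force: 4.6
```

>>> {"fn": "jog_arm", "kwargs": {
  "plan": [
    {"offset": [0.002,0,0],"yaw": 0,"fingers": -1},
    {"offset": [0.002,0,0],"yaw": 0,"fingers": -1},
    {"offset": [0.002,0,0],"yaw": 0,"fingers": -1},
    {"offset": [0.001,0,0],"yaw": 0,"fingers": -1},
    {"offset": [0,0,0],"yaw": 0,"fingers": -1},
    {"offset": [0,0,0],"yaw": 0,"fingers": -1},
    {"offset": [0,0,0],"yaw": 0,"fingers": -1},
    {"offset": [0,0,0],"yaw": 0,"fingers": -1},
    {"offset": [0,0,0],"yaw": 0,"fingers": -1},
    {"offset": [0,0,0],"yaw": 0,"fingers": -1}
  ]
}}

```text
time: 12.35
ee_pos: [425.7, -119.7, 154.1]
tool_rot: [0.004, 0.682, 0.731, -0.002]
ft_force: [2.5, -21.1, -11.4]
gripper_width: 0.001
finger_force: 10.4
```

At the stop: the force jumped and the travel stalled. I press 1 mm more, then back off so the lever springs back, and rise.

>>> {"fn": "jog_arm", "kwargs": {
  "plan": [
    {"offset": [0.001,0,0],"yaw": 0,"fingers": -1},
    {"offset": [0,0,0],"yaw": 0,"fingers": -1},
    {"offset": [-0.03,0,0],"yaw": 0,"fingers": -1},
    {"offset": [-0.03,0,0],"yaw": 0,"fingers": -1},
    {"offset": [-0.03,0,0],"yaw": 0,"fingers": -1},
    {"offset": [0,0,0],"yaw": 0,"fingers": -1},
    {"offset": [0,0,0],"yaw": 0,"fingers": -1},
    {"offset": [0,0,-0.03],"yaw": 0,"fingers": 0},
    {"offset": [0,0,-0.04],"yaw": 0,"fingers": 0},
    {"offset": [0,0,-0.03],"yaw": 0,"fingers": 0}
  ]
}}

```text
time: 13.35
ee_pos: [431.1, -204.2, 255.8]
tool_rot: [0.001, 0.682, 0.732, 0.0]
ft_force: [0.3, -0.5, -0.1]
gripper_width: 0.496
finger_force: 0.0
```

```bash
python3 - <<'E'
from h import *
p,f,o=pose(); print(p,f,L(*p[:2]),o["ft_force"])
a=[]
for n in("wrist","top"):
    c=cam(n); i=c["pixels"][:,:,::-1]
    a.append(i if n=="wrist" else cv2.resize(i[100:270,160:432],(640,400))); 
    for k,X in dict(ball=[*W(-166.5,-36),154],gL=[*W(-166.5,81),124],gR=[*W(-166.5,-81),124]).items(): print(n,k,proj(c,X))
m=cv2.resize(np.vstack(a),(480,600)); cv2.imwrite("pics/m3.png",m)
E
```

```text
[ 431.12144554 -204.20706051  255.79437356] 1.6411956594795394 [-166.59056572  -74.19798863] [ 0.25665114 -0.46272681 -0.05913373]
wrist ball [316.05541977 154.00347928]
wrist gL [316.20331664 -14.69029094]
wrist gR [316.07448764 203.04535361]
top ball [353.13758113 231.24965872]
top gL [312.40079646 234.16489889]
top gR [367.71190825 231.54706235]
```

View pics/m3.png

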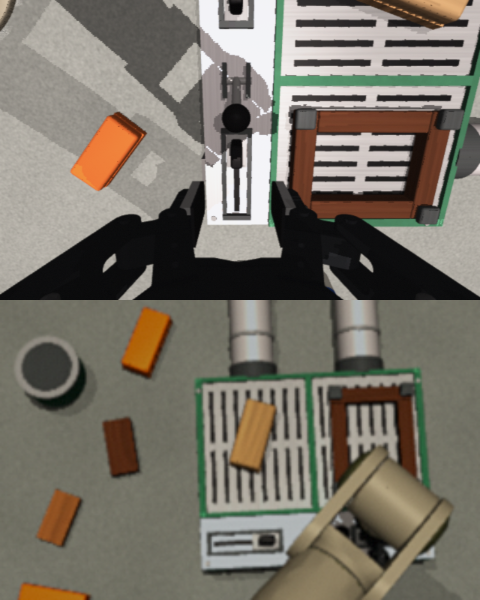

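Both grips sit at the inner ends of their slots, in the wrist view (237,150) and the top view (265,541), and the ball is back at rest at (236,117). Next I open the left gate.

>>> {"fn": "jog_arm", "kwargs": {
  "plan": [
    {"offset": [0.04,0,0],"yaw": 0,"fingers": 0},
    {"offset": [0.04,0,0.02],"yaw": 0,"fingers": 0},
    {"offset": [0.04,0,0.02],"yaw": 0,"fingers": 0},
    {"offset": [0.038,-0.001,0.015],"yaw": 0,"fingers": 0},
    {"offset": [0,0,0.03],"yaw": 0,"fingers": 0},
    {"offset": [0,0,0.03],"yaw": 0,"fingers": 0},
    {"offset": [0,0,0.02],"yaw": 0,"fingers": 0},
    {"offset": [0,0,0.011],"yaw": 0,"fingers": 0},
    {"offset": [0,0,0],"yaw": 0,"fingers": -1},
    {"offset": [0,0,0],"yaw": 0,"fingers": -1}
  ]
}}

```text
time: 14.45
ee_pos: [418.8, -47.4, 107.5]
tool_rot: [-0.0, 0.682, 0.731, -0.0]
ft_force: [-1.6, 0.2, 1.8]
gripper_width: 0.168
finger_force: 3.2
```

>>> {"fn": "jog_arm", "kwargs": {
  "plan": [
    {"offset": [0,0,0],"yaw": 0,"fingers": -1},
    {"offset": [0,0,0],"yaw": 0,"fingers": -1},
    {"offset": [0.01,0,0],"yaw": 0,"fingers": -1},
    {"offset": [0.01,0,0],"yaw": 0,"fingers": -1},
    {"offset": [0.01,0,0],"yaw": 0,"fingers": -1},
    {"offset": [0.01,0,0],"yaw": 0,"fingers": -1},
    {"offset": [0.01,0,0],"yaw": 0,"fingers": -1},
    {"offset": [0.01,0,0],"yaw": 0,"fingers": -1},
    {"offset": [0.008,0,0],"yaw": 0,"fingers": -1},
    {"offset": [0,0,0],"yaw": 0,"fingers": -1}
  ]
}}

```text
time: 15.45
ee_pos: [413.7, 20.6, 107.7]
tool_rot: [-0.0, 0.682, 0.731, -0.0]
ft_force: [-6.0, 2.3, 2.5]
gripper_width: 0.152
finger_force: 59.5
```

>>> {"fn": "jog_arm", "kwargs": {
  "plan": [
    {"offset": [0.003,0,0],"yaw": 0,"fingers": -1},
    {"offset": [0.003,0,0],"yaw": 0,"fingers": -1},
    {"offset": [0.002,0,0],"yaw": 0,"fingers": -1},
    {"offset": [0.001,0,0],"yaw": 0,"fingers": -1},
    {"offset": [0,0,0],"yaw": 0,"fingers": -1},
    {"offset": [0,0,0],"yaw": 0,"fingers": -1},
    {"offset": [0,0,0],"yaw": 0,"fingers": -1},
    {"offset": [0,0,0],"yaw": 0,"fingers": -1},
    {"offset": [0,0,0],"yaw": 0,"fingers": -1},
    {"offset": [0,0,0],"yaw": 0,"fingers": -1}
  ]
}}

```text
time: 16.45
ee_pos: [413.3, 27.5, 107.7]
tool_rot: [0.001, 0.682, 0.731, -0.001]
ft_force: [-7.9, -11.6, 1.6]
gripper_width: 0.154
finger_force: 59.4
```

>>> {"fn": "jog_arm", "kwargs": {
  "plan": [
    {"offset": [0.001,0,0],"yaw": 0,"fingers": -1},
    {"offset": [0.001,0,0],"yaw": 0,"fingers": -1},
    {"offset": [0,0,0],"yaw": 0,"fingers": -1},
    {"offset": [0,0,0],"yaw": 0,"fingers": -1},
    {"offset": [0,0,0],"yaw": 0,"fingers": -1},
    {"offset": [-0.002,0,0],"yaw": 0,"fingers": 0},
    {"offset": [0,0,0],"yaw": 0,"fingers": 0},
    {"offset": [0,0,0],"yaw": 0,"fingers": 0},
    {"offset": [0,0,-0.03],"yaw": 0,"fingers": 0},
    {"offset": [0,0,-0.045],"yaw": 0,"fingers": 0}
  ]
}}

```text
time: 17.45
ee_pos: [412.8, 29.2, 182.0]
tool_rot: [-0.002, 0.682, 0.731, -0.001]
ft_force: [0.9, -0.6, 0.4]
gripper_width: 0.496
finger_force: 0.0
```

```bash
python3 - <<'E'
from h import *
p,f,o=pose(); print(p,f,L(*p[:2])); rows(560,-30,260,-.215,20)
E
```

```text
[412.75278072  29.20992666 181.99949194] 1.64000009442509 [-168.82252606  159.93000222]
[np.float64(-0.003), np.float64(0.007), np.float64(-0.004)] 0.093
[np.float64(-0.003), np.float64(0.007), np.float64(-0.004)] 0.093
[np.float64(-0.002), np.float64(0.008), np.float64(-0.004)] 0.093
[np.float64(-0.001), np.float64(0.008), np.float64(-0.004)] 0.093
[np.float64(-0.001), np.float64(0.008), np.float64(-0.004)] 0.093
[np.float64(0.0), np.float64(0.008), np.float64(-0.004)] 0.093
[np.float64(0.001), np.float64(0.008), np.float64(-0.004)] 0.093
[np.float64(0.002), np.float64(0.008), np.float64(-0.004)] 0.093
[np.float64(0.002), np.float64(0.008), np.float64(-0.004)] 0.093
[np.float64(0.003), np.float64(0.007), np.float64(-0.004)] 0.093
[np.float64(0.004), np.float64(0.007), np.float64(-0.004)] 0.093
[np.float64(0.004), np.float64(0.007), np.float64(-0.004)] 0.093
[np.float64(0.005), np.float64(0.006), np.float64(-0.004)] 0.093
[np.float64(0.005), np.float64(0.006), np.float64(-0.004)] 0.093
[np.float64(0.006), np.float64(0.005), np.float64(-0.004)] 0.093
[np.float64(0.006), np.float64(0.005), np.float64(-0.004)] 0.093
[np.float64(0.007), np.float64(0.004), np.float64(-0.004)] 0.093
[np.float64(0.007), np.float64(0.003), np.float64(-0.004)] 0.093
[np.float64(0.007), np.float64(0.003), np.float64(-0.004)] 0.093
[np.float64(0.008), np.float64(0.002), np.float64(-0.004)] 0.093
```

```bash
python3 - <<'E'
from h import *
rows(600,-18,240,2.927,10)
E
```

```text
[np.float64(-0.006), np.float64(0.018), np.float64(-0.006)] -0.129
[np.float64(-0.008), np.float64(0.017), np.float64(-0.006)] -0.129
[np.float64(-0.01), np.float64(0.016), np.float64(-0.006)] -0.129
[np.float64(-0.012), np.float64(0.015), np.float64(-0.006)] -0.129
[np.float64(-0.014), np.float64(0.013), np.float64(-0.006)] -0.129
[np.float64(-0.016), np.float64(0.011), np.float64(-0.006)] -0.129
[np.float64(-0.017), np.float64(0.009), np.float64(-0.006)] -0.129
[np.float64(-0.018), np.float64(0.007), np.float64(-0.006)] -0.129
[np.float64(-0.019), np.float64(0.004), np.float64(-0.006)] -0.129
[np.float64(-0.019), np.float64(0.002), np.float64(-0.006)] -0.129
```

>>> {"fn": "jog_arm", "kwargs": {
  "plan": [
    {"offset": [-0.006,0.018,-0.012],"yaw": -0.129,"fingers": 1},
    {"offset": [-0.008,0.017,-0.01],"yaw": -0.129,"fingers": 1},
    {"offset": [-0.01,0.016,-0.008],"yaw": -0.129,"fingers": 1},
    {"offset": [-0.012,0.015,-0.006],"yaw": -0.129,"fingers": 1},
    {"offset": [-0.014,0.013,-0.006],"yaw": -0.129,"fingers": 1},
    {"offset": [-0.016,0.011,-0.006],"yaw": -0.129,"fingers": 1},
    {"offset": [-0.017,0.009,-0.006],"yaw": -0.129,"fingers": 1},
    {"offset": [-0.018,0.007,-0.004],"yaw": -0.129,"fingers": 1},
    {"offset": [-0.019,0.004,0],"yaw": -0.129,"fingers": 1},
    {"offset": [-0.019,0.002,0],"yaw": -0.129,"fingers": 1}
  ]
}}

```text
time: 18.45
ee_pos: [600.6, -16.6, 240.5]
tool_rot: [0.0, 0.103, 0.995, 0.0]
ft_force: [-0.2, -0.3, 0.0]
gripper_width: 1.005
finger_force: 0.0
```

```bash
python3 - <<'E'
from h import *
c=cam("wrist"); c=cam("wrist"); cv2.imwrite("pics/w4.png",c["pixels"][:,:,::-1]); np.save("w4.npy",c,allow_pickle=True)
print(pose()[:2], [proj(c,[*W(x,y),80]).round() for x,y in((-115,6),(-115,186),(-210,198))])
for u in [(-58,-27),(-58,27),(58,27),(58,-27)]:
    a=-.215; X=[594.5+np.cos(a)*u[0]-np.sin(a)*u[1],-18.1+np.sin(a)*u[0]+np.cos(a)*u[1],116]; print(proj(c,X).round())
E
```

```text
(array([600.87205208, -16.98322983, 239.67365635]), np.float64(2.9316461094373634)) [array([168.,  70.]), array([376.,   6.]), array([ 364., -140.])]
[281. 114.]
[351. 116.]
[345. 255.]
[283. 254.]
```

View pics/w4.png

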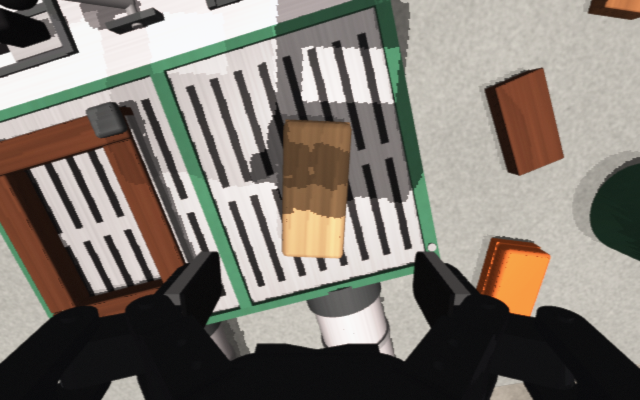

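The block's corners are at (286,120), (351,122), (344,258) and (283,257), within a few pixels of the prediction. I refine by triangulating top + wrist.

```bash
python3 - <<'E'
from h import *
np.set_printoptions(precision=1,suppress=True)
c=np.load("w4.npy",allow_pickle=True).item(); T=cam("top")
# top-crop corners NR,NL,FL,FR ; wrist same order
t=np.array([(425,275),(377,263),(405,153),(452,165)])/3+[165,105]
X=tri(T,t,c,[(286,120),(351,122),(344,258),(283,257)]); print(X,X.mean(0)); d=X[2]-X[1]+X[3]-X[0]; print(np.arctan2(d[1],d[0]))
Y=onz(c,[(286,120),(351,122),(344,258),(283,257)],116); print(Y.mean(0))
rows(597,-18,98,2.927,8)
E
```

```text
[[536.2 -29.8  96.9]
 [548.7  20.4  89. ]
 [653.4  -6.7 128.7]
 [641.4 -54.1 131.6]] [594.9 -17.5 111.6]
-0.24042269672166716
[598.2 -18.1 116. ]
[np.float64(0.0), np.float64(-0.0), np.float64(0.018)] 0.0
[np.float64(0.0), np.float64(-0.0), np.float64(0.018)] 0.0
[np.float64(0.0), np.float64(-0.0), np.float64(0.018)] 0.0
[np.float64(0.0), np.float64(-0.0), np.float64(0.018)] 0.0
[np.float64(0.0), np.float64(-0.0), np.float64(0.018)] 0.0
[np.float64(0.0), np.float64(-0.0), np.float64(0.018)] 0.0
[np.float64(0.0), np.float64(-0.0), np.float64(0.018)] 0.0
[np.float64(0.0), np.float64(-0.0), np.float64(0.018)] 0.0
```

Mean top height is 112 mm against the stated 116, which is consistent. I grasp.

>>> {"fn": "jog_arm", "kwargs": {
  "plan": [
    {"offset": [0.003,0,0.025],"yaw": 0,"fingers": 1},
    {"offset": [0,0,0.03],"yaw": 0,"fingers": 1},
    {"offset": [0,0,0.03],"yaw": 0,"fingers": 1},
    {"offset": [0,0,0.03],"yaw": 0,"fingers": 1},
    {"offset": [0,0,0.02],"yaw": 0,"fingers": 1},
    {"offset": [0,0,0.007],"yaw": 0,"fingers": 1},
    {"offset": [0,0,0],"yaw": 0,"fingers": -1},
    {"offset": [0,0,0],"yaw": 0,"fingers": -1},
    {"offset": [0,0,0],"yaw": 0,"fingers": -1},
    {"offset": [0,0,0],"yaw": 0,"fingers": -1}
  ]
}}

```text
time: 19.6
ee_pos: [597.6, -16.3, 100.2]
tool_rot: [0.002, 0.106, 0.994, -0.0]
ft_force: [-2.0, 0.9, 7.6]
gripper_width: 0.622
finger_force: 64.6
```

>>> {"fn": "jog_arm", "kwargs": {
  "plan": [
    {"offset": [0,0,-0.01],"yaw": 0,"fingers": -1},
    {"offset": [0,0,-0.02],"yaw": 0,"fingers": -1},
    {"offset": [0,0,-0.03],"yaw": 0,"fingers": -1},
    {"offset": [0,0,-0.03],"yaw": 0,"fingers": -1},
    {"offset": [0,0,0],"yaw": 0,"fingers": -1},
    {"offset": [0,0,0],"yaw": 0,"fingers": -1},
    {"offset": [0,0,0],"yaw": 0,"fingers": -1},
    {"offset": [0,0,0],"yaw": 0,"fingers": -1},
    {"offset": [0,0,0],"yaw": 0,"fingers": -1},
    {"offset": [0,0,0],"yaw": 0,"fingers": -1}
  ]
}}

```text
time: 20.6
ee_pos: [596.7, -16.2, 187.8]
tool_rot: [-0.0, 0.106, 0.994, 0.0]
ft_force: [-0.1, 1.1, -1.6]
gripper_width: 0.615
finger_force: 63.6
```

```bash
python3 - <<'E'
from h import *
print(pose()[:2]); rows(435,165,190,2.93,10)
E
```

```text
(array([596.67313123, -16.17594491, 187.83269017]), np.float64(2.929762922513974))
[np.float64(0.02), np.float64(0.014), np.float64(-0.0)] -0.0
[np.float64(0.02), np.float64(0.014), np.float64(-0.0)] -0.0
[np.float64(0.02), np.float64(0.014), np.float64(-0.0)] -0.0
[np.float64(0.02), np.float64(0.014), np.float64(-0.0)] -0.0
[np.float64(0.02), np.float64(0.014), np.float64(-0.0)] -0.0
[np.float64(0.02), np.float64(0.014), np.float64(-0.0)] -0.0
[np.float64(0.02), np.float64(0.014), np.float64(-0.0)] -0.0
[np.float64(0.02), np.float64(0.014), np.float64(-0.0)] -0.0
[np.float64(0.02), np.float64(0.014), np.float64(-0.0)] -0.0
[np.float64(0.02), np.float64(0.014), np.float64(-0.0)] -0.0
```

>>> {"fn": "jog_arm", "kwargs": {
  "plan": [
    {"offset": [0.02,0.014,0],"yaw": 0,"fingers": -1},
    {"offset": [0.02,0.014,0],"yaw": 0,"fingers": -1},
    {"offset": [0.02,0.014,0],"yaw": 0,"fingers": -1},
    {"offset": [0.02,0.014,0],"yaw": 0,"fingers": -1},
    {"offset": [0.02,0.014,0],"yaw": 0,"fingers": -1},
    {"offset": [0.02,0.014,0],"yaw": 0,"fingers": -1},
    {"offset": [0.02,0.014,0],"yaw": 0,"fingers": -1},
    {"offset": [0.02,0.014,0],"yaw": 0,"fingers": -1},
    {"offset": [0.02,0.014,0],"yaw": 0,"fingers": -1},
    {"offset": [0.02,0.014,0],"yaw": 0,"fingers": -1}
  ]
}}

```text
time: 21.6
ee_pos: [429.9, 163.3, 188.3]
tool_rot: [0.0, 0.106, 0.994, 0.0]
ft_force: [0.0, 0.5, -1.4]
gripper_width: 0.617
finger_force: 63.6
```

>>> {"fn": "jog_arm", "kwargs": {
  "plan": [
    {"offset": [0,0,0.03],"yaw": 0,"fingers": -1},
    {"offset": [0,0,0.03],"yaw": 0,"fingers": -1},
    {"offset": [0,0,0.03],"yaw": 0,"fingers": -1},
    {"offset": [0,0,0.03],"yaw": 0,"fingers": -1},
    {"offset": [0,0,0.02],"yaw": 0,"fingers": -1},
    {"offset": [0,0,0.01],"yaw": 0,"fingers": -1},
    {"offset": [0,0,0.005],"yaw": 0,"fingers": -1},
    {"offset": [0,0,0.005],"yaw": 0,"fingers": -1},
    {"offset": [0,0,0.003],"yaw": 0,"fingers": -1},
    {"offset": [0,0,0],"yaw": 0,"fingers": -1}
  ]
}}

```text
time: 22.6
ee_pos: [430.8, 162.7, 25.5]
tool_rot: [0.0, 0.106, 0.994, 0.0]
ft_force: [0.0, -0.0, -2.0]
gripper_width: 0.619
finger_force: 63.6
```

>>> {"fn": "jog_arm", "kwargs": {
  "plan": [
    {"offset": [0,0,0.003],"yaw": 0,"fingers": -1},
    {"offset": [0,0,0.002],"yaw": 0,"fingers": -1},
    {"offset": [0,0,0],"yaw": 0,"fingers": -1},
    {"offset": [0,0,0],"yaw": 0,"fingers": 1},
    {"offset": [0,0,0],"yaw": 0,"fingers": 1},
    {"offset": [0,0,0],"yaw": 0,"fingers": 1},
    {"offset": [0,0,0],"yaw": 0,"fingers": 1},
    {"offset": [0,0,-0.03],"yaw": 0,"fingers": 1},
    {"offset": [0,0,-0.04],"yaw": 0,"fingers": 1},
    {"offset": [0,0,-0.04],"yaw": 0,"fingers": 1}
  ]
}}

```text
time: 23.6
ee_pos: [430.3, 162.7, 131.5]
tool_rot: [-0.0, 0.106, 0.994, -0.0]
ft_force: [0.4, 1.0, -0.4]
gripper_width: 1.0
finger_force: 0.0
```

```bash
python3 - <<'E'
from h import *
print(pose()[:2])
c=cam("top"); i=c["pixels"][:,:,::-1]; cv2.imwrite("pics/t5.png",cv2.resize(i[105:305,140:390],None,fx=3,fy=3,interpolation=cv2.INTER_CUBIC))
E
```

```text
(array([430.2878901 , 162.6502718 , 131.54829888]), np.float64(2.929805786908233))
```

View pics/t5.png

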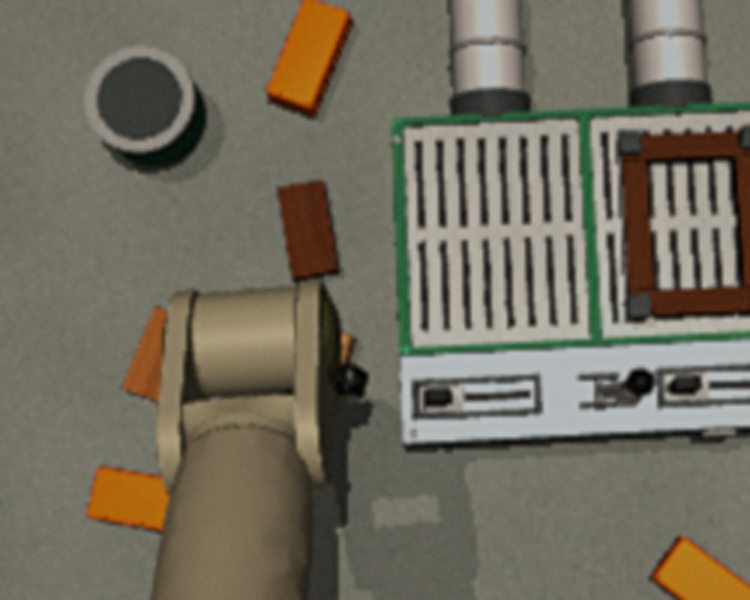

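The block is off the grille, the left gate grip is at its left end at (437,398), and the ball is at rest at (640,383). Board c has been knocked to about (308,230) in the crop, roughly 40 mm to the right, so I measure it again.

```bash
python3 - <<'E'
from h import *
np.set_printoptions(precision=1,suppress=True)
T=cam("top"); t=np.array([(278,188),(325,181),(338,272),(293,280)])/3+[140,105]
Y=onz(T,t,24); d=Y[0]-Y[3]+Y[1]-Y[2]; a=np.arctan2(d[1],d[0]); print(Y.mean(0),a)
m=Y.mean(0)
rows(m[0],m[1],170,a+np.pi,10)
E
```

```text
[592.1 175.9  24. ] 0.19351848462691215
[np.float64(-0.015), np.float64(0.005), np.float64(-0.004)] -0.041
[np.float64(-0.015), np.float64(0.004), np.float64(-0.004)] -0.041
[np.float64(-0.016), np.float64(0.003), np.float64(-0.004)] -0.041
[np.float64(-0.016), np.float64(0.003), np.float64(-0.004)] -0.041
[np.float64(-0.016), np.float64(0.002), np.float64(-0.004)] -0.041
[np.float64(-0.016), np.float64(0.001), np.float64(-0.004)] -0.041
[np.float64(-0.016), np.float64(0.001), np.float64(-0.004)] -0.041
[np.float64(-0.016), np.float64(0.0), np.float64(-0.004)] -0.041
[np.float64(-0.016), np.float64(-0.001), np.float64(-0.004)] -0.041
[np.float64(-0.016), np.float64(-0.001), np.float64(-0.004)] -0.041
```

>>> {"fn": "jog_arm", "kwargs": {
  "plan": [
    {"offset": [-0.015,0.005,-0.02],"yaw": -0.041,"fingers": 1},
    {"offset": [-0.015,0.004,-0.01],"yaw": -0.041,"fingers": 1},
    {"offset": [-0.016,0.003,-0.01],"yaw": -0.041,"fingers": 1},
    {"offset": [-0.016,0.003,0],"yaw": -0.041,"fingers": 1},
    {"offset": [-0.016,0.002,0],"yaw": -0.041,"fingers": 1},
    {"offset": [-0.016,0.001,0],"yaw": -0.041,"fingers": 1},
    {"offset": [-0.016,0.001,0],"yaw": -0.041,"fingers": 1},
    {"offset": [-0.016,0,0],"yaw": -0.041,"fingers": 1},
    {"offset": [-0.016,-0.001,0],"yaw": -0.041,"fingers": 1},
    {"offset": [-0.016,-0.001,0],"yaw": -0.041,"fingers": 1}
  ]
}}

```text
time: 24.7
ee_pos: [590.7, 175.5, 169.2]
tool_rot: [-0.001, -0.1, 0.995, 0.0]
ft_force: [-0.9, -0.6, -0.6]
gripper_width: 0.997
finger_force: 0.0
```

```bash
python3 - <<'E'
from h import *
c=cam("wrist"); c=cam("wrist"); cv2.imwrite("pics/w6.png",c["pixels"][:,:,::-1]); np.save("w6.npy",c,allow_pickle=True)
print(pose()[:2]); a=.1935
for u in [(-50,-25),(-50,25),(50,25),(50,-25)]:
    X=[592.1+np.cos(a)*u[0]-np.sin(a)*u[1],175.9+np.sin(a)*u[0]+np.cos(a)*u[1],24]; print(proj(c,X).round())
E
```

```text
(array([591.07792807, 175.36728501, 168.90119797]), np.float64(3.3398719572075306))
[289. 134.]
[349. 135.]
[345. 245.]
[291. 245.]
```

View pics/w6.png

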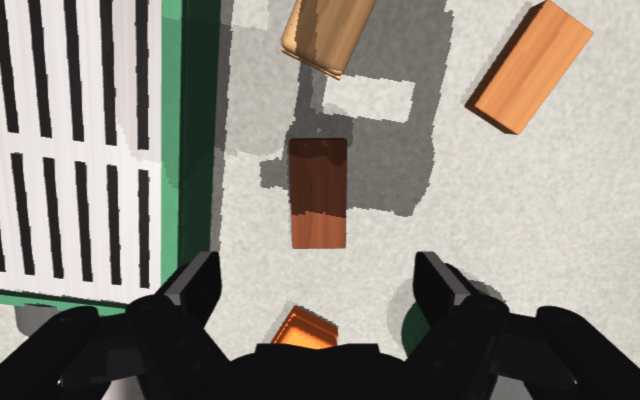

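Board c's corners are at (290,139), (347,139), (346,248) and (292,248), about 3 mm further in +x than computed. Board d at (530,65) and the sanding block at (330,35) are where expected. I descend and grasp board c.

>>> {"fn": "jog_arm", "kwargs": {
  "plan": [
    {"offset": [-0.004,0,0.03],"yaw": 0,"fingers": 1},
    {"offset": [0,0,0.03],"yaw": 0,"fingers": 1},
    {"offset": [0,0,0.03],"yaw": 0,"fingers": 1},
    {"offset": [0,0,0.03],"yaw": 0,"fingers": 1},
    {"offset": [0,0,0.02],"yaw": 0,"fingers": 1},
    {"offset": [0,0,0.011],"yaw": 0,"fingers": 1},
    {"offset": [0,0,0],"yaw": 0,"fingers": -1},
    {"offset": [0,0,0],"yaw": 0,"fingers": -1},
    {"offset": [0,0,0],"yaw": 0,"fingers": -1},
    {"offset": [0,0,0],"yaw": 0,"fingers": -1}
  ]
}}

```text
time: 25.8
ee_pos: [595.1, 176.4, 21.0]
tool_rot: [0.001, -0.099, 0.995, 0.0]
ft_force: [-1.1, -1.0, 6.6]
gripper_width: 0.567
finger_force: 63.2
```

>>> {"fn": "jog_arm", "kwargs": {
  "plan": [
    {"offset": [0,0,0],"yaw": 0,"fingers": -1},
    {"offset": [0,0,-0.01],"yaw": 0,"fingers": -1},
    {"offset": [0,0,-0.03],"yaw": 0,"fingers": -1},
    {"offset": [0,0,-0.04],"yaw": 0,"fingers": -1},
    {"offset": [0,0,-0.04],"yaw": 0,"fingers": -1},
    {"offset": [0,0,-0.04],"yaw": 0,"fingers": -1},
    {"offset": [0,0,0],"yaw": 0,"fingers": -1},
    {"offset": [0,0,0],"yaw": 0,"fingers": -1},
    {"offset": [0,0,0],"yaw": 0,"fingers": -1},
    {"offset": [0,0,0],"yaw": 0,"fingers": -1}
  ]
}}

```text
time: 26.8
ee_pos: [593.6, 176.3, 177.9]
tool_rot: [-0.001, -0.099, 0.995, 0.0]
ft_force: [-0.6, -0.2, -0.0]
gripper_width: 0.567
finger_force: 62.4
```

```bash
python3 - <<'E'
from h import *
print(pose()[:2]); t=W(45,126);print(t); rows(*t,175,np.pi+YAW,10)
E
```

```text
(array([593.63803205, 176.26800568, 177.86465816]), np.float64(3.3397848172834856))
[628.40581704  10.10271275]
[np.float64(-0.0), np.float64(-0.017), np.float64(0.0)] 0.013
[np.float64(-0.0), np.float64(-0.017), np.float64(0.0)] 0.013
[np.float64(-0.001), np.float64(-0.017), np.float64(0.0)] 0.013
[np.float64(-0.001), np.float64(-0.017), np.float64(0.0)] 0.013
[np.float64(-0.001), np.float64(-0.017), np.float64(0.0)] 0.013
[np.float64(-0.001), np.float64(-0.017), np.float64(0.0)] 0.013
[np.float64(-0.001), np.float64(-0.017), np.float64(0.0)] 0.013
[np.float64(-0.002), np.float64(-0.017), np.float64(0.0)] 0.013
[np.float64(-0.002), np.float64(-0.017), np.float64(0.0)] 0.013
[np.float64(-0.002), np.float64(-0.017), np.float64(0.0)] 0.013
```

>>> {"fn": "jog_arm", "kwargs": {
  "plan": [
    {"offset": [0,-0.017,0],"yaw": 0.013,"fingers": -1},
    {"offset": [0,-0.017,0],"yaw": 0.013,"fingers": -1},
    {"offset": [-0.001,-0.017,0],"yaw": 0.013,"fingers": -1},
    {"offset": [-0.001,-0.017,0],"yaw": 0.013,"fingers": -1},
    {"offset": [-0.001,-0.017,0],"yaw": 0.013,"fingers": -1},
    {"offset": [-0.001,-0.017,0],"yaw": 0.013,"fingers": -1},
    {"offset": [-0.001,-0.017,0],"yaw": 0.013,"fingers": -1},
    {"offset": [-0.002,-0.017,0],"yaw": 0.013,"fingers": -1},
    {"offset": [-0.002,-0.017,0],"yaw": 0.013,"fingers": -1},
    {"offset": [-0.002,-0.017,0],"yaw": 0.013,"fingers": -1}
  ]
}}

```text
time: 27.8
ee_pos: [629.1, 8.0, 179.3]
tool_rot: [0.0, -0.034, 0.999, -0.0]
ft_force: [0.4, 0.1, -1.0]
gripper_width: 0.569
finger_force: 62.4
```

>>> {"fn": "jog_arm", "kwargs": {
  "plan": [
    {"offset": [0,0,0.02],"yaw": 0,"fingers": -1},
    {"offset": [0,0,0.02],"yaw": 0,"fingers": -1},
    {"offset": [0,0,0.015],"yaw": 0,"fingers": -1},
    {"offset": [0,0,0.01],"yaw": 0,"fingers": -1},
    {"offset": [0,0,0.005],"yaw": 0,"fingers": -1},
    {"offset": [0,0,0],"yaw": 0,"fingers": -1},
    {"offset": [0,0,0],"yaw": 0,"fingers": -1},
    {"offset": [0,0,0],"yaw": 0,"fingers": -1},
    {"offset": [0,0,0],"yaw": 0,"fingers": -1},
    {"offset": [0,0,0],"yaw": 0,"fingers": -1}
  ]
}}

```text
time: 28.8
ee_pos: [628.9, 9.4, 109.6]
tool_rot: [0.0, -0.034, 0.999, -0.0]
ft_force: [0.8, 0.3, -1.7]
gripper_width: 0.564
finger_force: 62.4
```

```bash
python3 - <<'E'
from h import *
p,f,o=pose();print(p,f,L(*p[:2]),o["ft_force"])
E
```

```text
[628.88837579   9.39334795 109.63770849] 3.209849360842837 [ 45.43250313 125.25905304] [ 0.80335409  0.29630332 -1.65158909]
```

>>> {"fn": "jog_arm", "kwargs": {
  "plan": [
    {"offset": [0,0,0.003],"yaw": 0,"fingers": -1},
    {"offset": [0,0,0.003],"yaw": 0,"fingers": -1},
    {"offset": [0,0,0.002],"yaw": 0,"fingers": -1},
    {"offset": [0,0,0],"yaw": 0,"fingers": -1},
    {"offset": [0,0,0],"yaw": 0,"fingers": -1},
    {"offset": [0,0,0],"yaw": 0,"fingers": -1},
    {"offset": [0,0,0],"yaw": 0,"fingers": -1},
    {"offset": [0,0,0],"yaw": 0,"fingers": -1},
    {"offset": [0,0,0],"yaw": 0,"fingers": -1},
    {"offset": [0,0,0],"yaw": 0,"fingers": -1}
  ]
}}

```text
time: 29.8
ee_pos: [628.8, 9.4, 101.3]
tool_rot: [-0.0, -0.034, 0.999, 0.0]
ft_force: [-0.2, -0.2, -0.5]
gripper_width: 0.564
finger_force: 62.4
```

>>> {"fn": "jog_arm", "kwargs": {
  "plan": [
    {"offset": [0,0,0.001],"yaw": 0,"fingers": -1},
    {"offset": [0,0,0],"yaw": 0,"fingers": -1},
    {"offset": [0,0,0],"yaw": 0,"fingers": 0.9},
    {"offset": [0,0,0],"yaw": 0,"fingers": 0.9},
    {"offset": [0,0,0],"yaw": 0,"fingers": 0.9},
    {"offset": [0,0,-0.01],"yaw": 0,"fingers": 0.9},
    {"offset": [0,0,-0.03],"yaw": 0,"fingers": 1},
    {"offset": [0,0,-0.04],"yaw": 0,"fingers": 1},
    {"offset": [0,0,-0.03],"yaw": 0,"fingers": 1},
    {"offset": [0,0,0],"yaw": 0,"fingers": 1}
  ]
}}

```text
time: 30.8
ee_pos: [630.3, 9.2, 215.9]
tool_rot: [0.004, -0.034, 0.999, -0.001]
ft_force: [0.6, -0.4, 0.1]
gripper_width: 1.0
finger_force: 0.0
```

```bash
python3 - <<'E'
from h import *
p,f,o=pose();print(p,f)
T=cam("top"); i=T["pixels"][:,:,::-1]
# brown board: centre + angle by colour mask in top view
hsv=cv2.cvtColor(i,cv2.COLOR_BGR2HSV); roi=np.zeros(i.shape[:2],bool); roi[190:258,150:240]=1
m=(roi&(hsv[...,1]>90)&(hsv[...,0]<20)&(hsv[...,2]>60)).astype(np.uint8)
cs,_=cv2.findContours(m,0,2); 
for k in cs:
    if cv2.contourArea(k)<100: continue
    b=cv2.boxPoints(cv2.minAreaRect(k)); Y=onz(T,b,20); e=[Y[1]-Y[0],Y[2]-Y[1]]; n=[np.linalg.norm(x) for x in e]; d=e[int(np.argmax(n))]; print(cv2.contourArea(k),b.mean(0),Y.mean(0),n,np.arctan2(d[1],d[0]))
E
```

```text
[630.32742427   9.21577123 215.91554499] 3.209968639882445
423.5 [192.59177 222.90707] [457.78943818 328.09508749  20.        ] [np.float64(93.51341626997092), np.float64(49.81690805074227)] -0.33772280524381315
```

```bash
python3 - <<'E'
from h import *
rows(459,326,170,2.82,12)
E
```

```text
[np.float64(0.012), np.float64(0.027), np.float64(0.004)] 0.032
[np.float64(0.013), np.float64(0.027), np.float64(0.004)] 0.032
[np.float64(0.014), np.float64(0.026), np.float64(0.004)] 0.032
[np.float64(0.015), np.float64(0.026), np.float64(0.004)] 0.032
[np.float64(0.016), np.float64(0.025), np.float64(0.004)] 0.032
[np.float64(0.017), np.float64(0.025), np.float64(0.004)] 0.032
[np.float64(0.017), np.float64(0.024), np.float64(0.004)] 0.032
[np.float64(0.018), np.float64(0.024), np.float64(0.004)] 0.032
[np.float64(0.019), np.float64(0.023), np.float64(0.004)] 0.032
[np.float64(0.02), np.float64(0.023), np.float64(0.004)] 0.032
[np.float64(0.02), np.float64(0.022), np.float64(0.004)] 0.032
[np.float64(0.021), np.float64(0.021), np.float64(0.004)] 0.032
```

>>> {"fn": "jog_arm", "kwargs": {
  "plan": [
    {"offset": [0.012,0.027,0],"yaw": 0.032,"fingers": 1},
    {"offset": [0.013,0.027,0],"yaw": 0.032,"fingers": 1},
    {"offset": [0.014,0.026,0],"yaw": 0.032,"fingers": 1},
    {"offset": [0.015,0.026,0],"yaw": 0.032,"fingers": 1},
    {"offset": [0.016,0.025,0],"yaw": 0.032,"fingers": 1},
    {"offset": [0.017,0.025,0.005],"yaw": 0.032,"fingers": 1},
    {"offset": [0.017,0.024,0.005],"yaw": 0.032,"fingers": 1},
    {"offset": [0.018,0.024,0.01],"yaw": 0.032,"fingers": 1},
    {"offset": [0.019,0.023,0.01],"yaw": 0.032,"fingers": 1},
    {"offset": [0.02,0.023,0.01],"yaw": 0.032,"fingers": 1}
  ]
}}

```text
time: 31.85
ee_pos: [485.5, 272.9, 169.2]
tool_rot: [-0.001, 0.126, 0.992, -0.0]
ft_force: [0.1, 0.6, 0.1]
gripper_width: 1.001
finger_force: 0.0
```

>>> {"fn": "jog_arm", "kwargs": {
  "plan": [
    {"offset": [0.02,0.022,0.005],"yaw": 0.032,"fingers": 1},
    {"offset": [0.021,0.021,0],"yaw": 0.032,"fingers": 1},
    {"offset": [0,0,0],"yaw": 0,"fingers": 1},
    {"offset": [0,0,0],"yaw": 0,"fingers": 1},
    {"offset": [0,0,0],"yaw": 0,"fingers": 1},
    {"offset": [0,0,0],"yaw": 0,"fingers": 1},
    {"offset": [0,0,0],"yaw": 0,"fingers": 1},
    {"offset": [0,0,0],"yaw": 0,"fingers": 1},
    {"offset": [0,0,0],"yaw": 0,"fingers": 1},
    {"offset": [0,0,0],"yaw": 0,"fingers": 1}
  ]
}}

```text
time: 32.85
ee_pos: [458.5, 324.3, 165.3]
tool_rot: [-0.0, 0.157, 0.988, -0.0]
ft_force: [-0.3, 0.3, 0.1]
gripper_width: 0.998
finger_force: 0.0
```

```bash
python3 - <<'E'
from h import *
c=cam("wrist"); cv2.imwrite("pics/w7.png",c["pixels"][:,:,::-1]); np.save("w7.npy",c,allow_pickle=True)
print(pose()[:2]); a=-.32
for u in [(-46,-24),(-46,24),(46,24),(46,-24)]:
    X=[459+np.cos(a)*u[0]-np.sin(a)*u[1],326+np.sin(a)*u[0]+np.cos(a)*u[1],20]; print(proj(c,X).round())
E
```

```text
(array([458.52017273, 324.39946822, 165.28532345]), np.float64(2.8257285479029273))
[291. 139.]
[348. 139.]
[345. 240.]
[293. 240.]
```

View pics/w7.png

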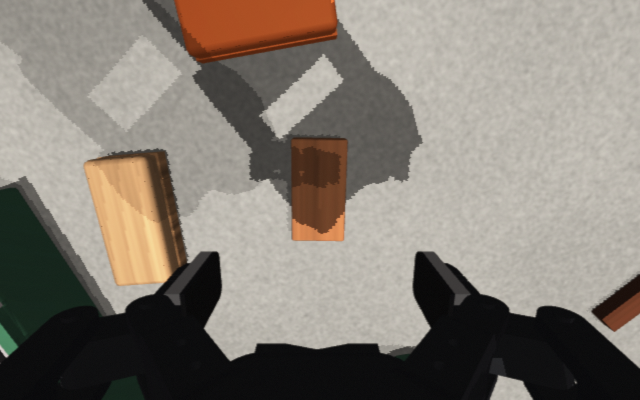

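Board d's corners are at (292,138), (347,139), (344,240) and (292,240), matching the prediction within 2 px. Now I grasp it.

>>> {"fn": "jog_arm", "kwargs": {
  "plan": [
    {"offset": [0,0.001,0.03],"yaw": 0,"fingers": 1},
    {"offset": [0,0,0.03],"yaw": 0,"fingers": 1},
    {"offset": [0,0,0.03],"yaw": 0,"fingers": 1},
    {"offset": [0,0,0.03],"yaw": 0,"fingers": 1},
    {"offset": [0,0,0.018],"yaw": 0,"fingers": 1},
    {"offset": [0,0,0.009],"yaw": 0,"fingers": 1},
    {"offset": [0,0,0],"yaw": 0,"fingers": -1},
    {"offset": [0,0,0],"yaw": 0,"fingers": -1},
    {"offset": [0,0,0],"yaw": 0,"fingers": -1},
    {"offset": [0,0,0],"yaw": 0,"fingers": -1}
  ]
}}

```text
time: 33.9
ee_pos: [459.6, 325.8, 19.8]
tool_rot: [0.001, 0.157, 0.988, 0.001]
ft_force: [-0.4, -0.0, 6.7]
gripper_width: 0.543
finger_force: 62.3
```

>>> {"fn": "jog_arm", "kwargs": {
  "plan": [
    {"offset": [0,0,0],"yaw": 0,"fingers": -1},
    {"offset": [0,0,-0.01],"yaw": 0,"fingers": -1},
    {"offset": [0,0,-0.03],"yaw": 0,"fingers": -1},
    {"offset": [0,0,-0.04],"yaw": 0,"fingers": -1},
    {"offset": [0,0,-0.04],"yaw": 0,"fingers": -1},
    {"offset": [0,0,-0.04],"yaw": 0,"fingers": -1},
    {"offset": [0,0,0],"yaw": 0,"fingers": -1},
    {"offset": [0,0,0],"yaw": 0,"fingers": -1},
    {"offset": [0,0,0],"yaw": 0,"fingers": -1},
    {"offset": [0,0,0],"yaw": 0,"fingers": -1}
  ]
}}

```text
time: 34.9
ee_pos: [458.3, 325.1, 177.1]
tool_rot: [-0.001, 0.157, 0.988, -0.001]
ft_force: [-0.1, -0.1, -1.3]
gripper_width: 0.54
finger_force: 62.0
```

```bash
python3 - <<'E'
from h import *
print(pose()[:2]); t=W(-45,66);print(t); rows(*t,180,np.pi+YAW,15)
E
```

```text
(array([458.30015558, 325.13584413, 177.05367237]), np.float64(2.825700792157162))
[542.75669274 -55.95958744]
[np.float64(-0.013), np.float64(-0.022), np.float64(-0.0)] -0.026
[np.float64(-0.013), np.float64(-0.023), np.float64(-0.0)] -0.026
[np.float64(-0.012), np.float64(-0.023), np.float64(-0.0)] -0.026
[np.float64(-0.011), np.float64(-0.023), np.float64(-0.0)] -0.026
[np.float64(-0.011), np.float64(-0.024), np.float64(-0.0)] -0.026
[np.float64(-0.01), np.float64(-0.024), np.float64(-0.0)] -0.026
[np.float64(-0.01), np.float64(-0.024), np.float64(-0.0)] -0.026
[np.float64(-0.009), np.float64(-0.024), np.float64(-0.0)] -0.026
[np.float64(-0.008), np.float64(-0.025), np.float64(-0.0)] -0.026
[np.float64(-0.008), np.float64(-0.025), np.float64(-0.0)] -0.026
[np.float64(-0.007), np.float64(-0.025), np.float64(-0.0)] -0.026
[np.float64(-0.006), np.float64(-0.025), np.float64(-0.0)] -0.026
[np.float64(-0.006), np.float64(-0.025), np.float64(-0.0)] -0.026
[np.float64(-0.005), np.float64(-0.026), np.float64(-0.0)] -0.026
[np.float64(-0.005), np.float64(-0.026), np.float64(-0.0)] -0.026
```

>>> {"fn": "jog_arm", "kwargs": {
  "plan": [
    {"offset": [-0.013,-0.022,0],"yaw": -0.026,"fingers": -1},
    {"offset": [-0.013,-0.023,0],"yaw": -0.026,"fingers": -1},
    {"offset": [-0.012,-0.023,0],"yaw": -0.026,"fingers": -1},
    {"offset": [-0.011,-0.023,0],"yaw": -0.026,"fingers": -1},
    {"offset": [-0.011,-0.024,0],"yaw": -0.026,"fingers": -1},
    {"offset": [-0.01,-0.024,0],"yaw": -0.026,"fingers": -1},
    {"offset": [-0.01,-0.024,0],"yaw": -0.026,"fingers": -1},
    {"offset": [-0.009,-0.024,0],"yaw": -0.026,"fingers": -1},
    {"offset": [-0.008,-0.025,0],"yaw": -0.026,"fingers": -1},
    {"offset": [-0.008,-0.025,0],"yaw": -0.026,"fingers": -1}
  ]
}}

```text
time: 35.9
ee_pos: [514.9, 70.6, 177.5]
tool_rot: [-0.001, 0.027, 1.0, 0.0]
ft_force: [-0.3, -0.5, -0.4]
gripper_width: 0.538
finger_force: 62.0
```

>>> {"fn": "jog_arm", "kwargs": {
  "plan": [
    {"offset": [-0.007,-0.025,0],"yaw": -0.026,"fingers": -1},
    {"offset": [-0.006,-0.025,0],"yaw": -0.026,"fingers": -1},
    {"offset": [-0.006,-0.025,0],"yaw": -0.026,"fingers": -1},
    {"offset": [-0.005,-0.026,0],"yaw": -0.026,"fingers": -1},
    {"offset": [-0.005,-0.026,0],"yaw": -0.026,"fingers": -1},
    {"offset": [0,0,0],"yaw": 0,"fingers": -1},
    {"offset": [0,0,0],"yaw": 0,"fingers": -1},
    {"offset": [0,0,0],"yaw": 0,"fingers": -1},
    {"offset": [0,0,0],"yaw": 0,"fingers": -1},
    {"offset": [0,0,0],"yaw": 0,"fingers": -1}
  ]
}}

```text
time: 36.9
ee_pos: [543.6, -54.8, 178.3]
tool_rot: [-0.0, -0.038, 0.999, 0.0]
ft_force: [0.0, 0.4, -1.1]
gripper_width: 0.543
finger_force: 62.0
```

```bash
python3 - <<'E'
from h import *
p,f,o=pose();print(p,f,L(*p[:2]))
c=cam("wrist"); cv2.imwrite("pics/w8.png",c["pixels"][:,:,::-1])
E
```

```text
[543.64271685 -54.83810271 178.31861972] 3.2166194062408313 [-44.03876318  67.05772894]
```

View pics/w8.png

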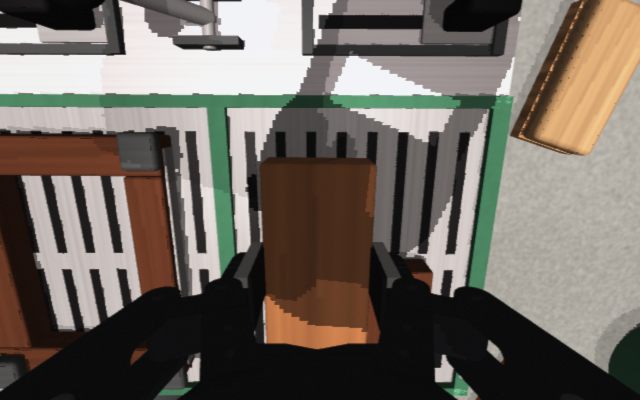

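The held board d is level at (318,250), with board c behind the right finger at (420,268) and clear of it. I lower it.

>>> {"fn": "jog_arm", "kwargs": {
  "plan": [
    {"offset": [0,0,0.02],"yaw": 0,"fingers": -1},
    {"offset": [0,0,0.02],"yaw": 0,"fingers": -1},
    {"offset": [0,0,0.015],"yaw": 0,"fingers": -1},
    {"offset": [0,0,0.01],"yaw": 0,"fingers": -1},
    {"offset": [0,0,0.006],"yaw": 0,"fingers": -1},
    {"offset": [0,0,0.003],"yaw": 0,"fingers": -1},
    {"offset": [0,0,0.002],"yaw": 0,"fingers": -1},
    {"offset": [0,0,0],"yaw": 0,"fingers": -1},
    {"offset": [0,0,0],"yaw": 0,"fingers": -1},
    {"offset": [0,0,0],"yaw": 0,"fingers": -1}
  ]
}}

```text
time: 37.95
ee_pos: [543.9, -55.6, 102.7]
tool_rot: [0.0, -0.037, 0.999, -0.0]
ft_force: [-0.5, 0.7, -0.2]
gripper_width: 0.545
finger_force: 62.1
```

>>> {"fn": "jog_arm", "kwargs": {
  "plan": [
    {"offset": [0,0,0.002],"yaw": 0,"fingers": -1},
    {"offset": [0,0,0.001],"yaw": 0,"fingers": -1},
    {"offset": [0,0,0],"yaw": 0,"fingers": -1},
    {"offset": [0,0,0],"yaw": 0,"fingers": 0.8},
    {"offset": [0,0,0],"yaw": 0,"fingers": 0.8},
    {"offset": [0,0,0],"yaw": 0,"fingers": 0.8},
    {"offset": [0,0,-0.01],"yaw": 0,"fingers": 0.8},
    {"offset": [0,0,-0.04],"yaw": 0,"fingers": 0.8},
    {"offset": [0,0,-0.05],"yaw": 0,"fingers": 0.8},
    {"offset": [0,0,-0.05],"yaw": 0,"fingers": 0.8}
  ]
}}

```text
time: 38.95
ee_pos: [543.3, -55.3, 251.8]
tool_rot: [-0.0, -0.037, 0.999, 0.0]
ft_force: [1.2, -0.3, -0.2]
gripper_width: 0.9
finger_force: 0.0
```

>>> {"fn": "jog_arm", "kwargs": {
  "plan": [
    {"offset": [0.03,0.035,-0.03],"yaw": 0,"fingers": 0.8},
    {"offset": [0.03,0.035,0],"yaw": 0,"fingers": 0.8},
    {"offset": [0.03,0.035,0],"yaw": 0,"fingers": 0.8},
    {"offset": [0.03,0.035,0],"yaw": 0,"fingers": 0.8},
    {"offset": [0.02,0.035,0],"yaw": 0,"fingers": 0.8},
    {"offset": [0.02,0.035,0],"yaw": 0,"fingers": 0.8},
    {"offset": [0,0.035,0],"yaw": 0,"fingers": 0.8},
    {"offset": [0,0.035,0],"yaw": 0,"fingers": 0.8},
    {"offset": [0,0,0],"yaw": 0,"fingers": 0.8},
    {"offset": [0,0,0],"yaw": 0,"fingers": 0.8}
  ]
}}

```text
time: 39.95
ee_pos: [366.2, 209.0, 277.0]
tool_rot: [0.0, -0.038, 0.999, -0.0]
ft_force: [-0.2, 0.2, -0.6]
gripper_width: 0.898
finger_force: 0.0
```

```bash
python3 - <<'E'
from h import *
a=cam("top")["pixels"][:,:,::-1]; b=cam("scene")["pixels"][:,:,::-1]
m=np.vstack([cv2.resize(a[105:275,150:420],(476,300),interpolation=cv2.INTER_CUBIC),cv2.resize(b[130:310,210:496],(476,300),interpolation=cv2.INTER_CUBIC)])
cv2.imwrite("pics/m9.png",m)
E
```

```text
(no output)
```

View pics/m9.png

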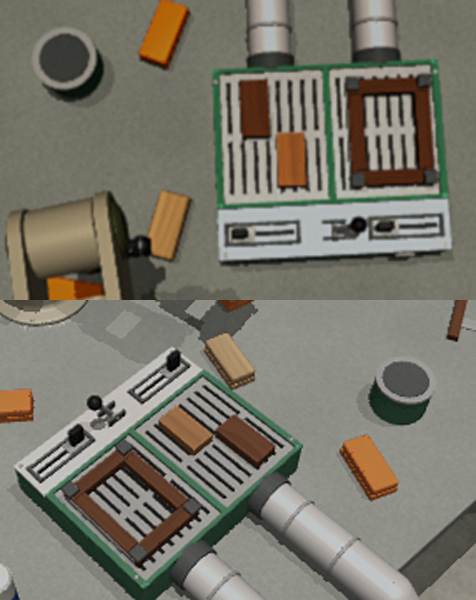

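The final views show both boards flat on the left grille at (255,108) and (291,160), and the frame untouched at (392,130). The sanding block lies flat on the bench at (168,225). The left gate grip is at its outer end (240,233), the right one is shut (378,227), and the lever is at rest. I hand in.

```bash
python3 -c "
from plant import r
print(r.close_job())"
```

```text
the job is handed in; nothing more can be done
None
```

The job is handed in, with no verdict returned: both gates were shut, the filter was shaken to its stop and sprang back, the sanding block is flat on the bench, both sample boards found lie flat on the left grille, the left gate is fully open, and the frame's gate is still shut.

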